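# Sort the consolidation-test parts into their trays

## Task

Clear up after the soil test: put the two porous stones in the blue tray, the two lidded moisture tins in the yellow tray and the steel loading cap in the green tray. In the blue and yellow trays the large one lies flat on the tray floor and the small one is stacked centrally on top of it; everything stands upright inside its tray. Set things down gently, never letting them drop (the stones are brittle), and leave the timer and the cutter ring where they are.

Things in the scene. Friction and masses are not known exactly. Their poses are not given: they have to be found in the camera images.
- large_stone_centre (a point): large porous stone: tan-brown flat disc, 62 mm diameter, 9 mm thick, about 0.1 kg. Point: its centre, half-way up; z is its upright axis
- small_stone_centre (a point): small porous stone: light grey flat disc, 50 mm diameter, 10 mm thick, about 0.1 kg. Point: its centre, half-way up; z is its upright axis
- large_tin_centre (a point): large moisture tin: pale grey round tin with a fixed, nearly flat lid, 37 mm high, 64 mm diameter over the lid (the upper 10 mm), 60 mm below it, about 0.06 kg. Point: its centre, half-way up; z is its upright axis
- small_tin_centre (a point): small moisture tin: like the large one, 32 mm high, 56 mm diameter over the lid (the upper 10 mm), 53 mm below it, about 0.06 kg. Point: its centre, half-way up; z is its upright axis
- loading_cap_centre (a point): loading cap: pale grey steel disc with a knob on top, 56 mm diameter and 29 mm high over all, about 0.35 kg; the disc is 15 mm thick, domed; the knob above it is about 24 mm wide and 14 mm high, from 15 to 29 mm above the underside. Point: its centre, half-way up; z is its upright axis
- stone_tray: blue tray, fixed to the bench: 88 mm along its x, 122 mm along its y outside, 82 x 116 mm inside, floor 3 mm thick, walls 3 mm thick, rim 15.5 mm above the bench. Origin: centre of its underside, on the bench; z up. Its y axis (long side) lies roughly along the world y, within 0.1 rad. Behind the tray row, its handles 30 mm or more from the trays, stands a grey drawer cabinet 170 mm high; the blue vice to the right is 126 mm high: carry things over them or round them
- tin_tray: yellow tray, fixed to the bench: 88 mm along its x, 122 mm along its y outside, 82 x 116 mm inside, floor 3 mm thick, walls 3 mm thick, rim 15.5 mm above the bench. Origin: centre of its underside, on the bench; z up. Its y axis (long side) lies roughly along the world y, within 0.1 rad
- cap_tray: green tray, fixed to the bench: 88 mm along its x, 122 mm along its y outside, 82 x 116 mm inside, floor 3 mm thick, walls 3 mm thick, rim 15.5 mm above the bench. Origin: centre of its underside, on the bench; z up. Its y axis (long side) lies roughly along the world y, within 0.1 rad
- timer_centre (a point): bystander: white square timer with red buttons, 60 x 60 x 18 mm, loose. Point: its centre, half-way up
- cutter_ring_centre (a point): bystander: open steel cutter ring, 68 mm outer diameter, 30 mm high, loose. Point: its centre, half-way up
There are look-alikes about, which are no part of the job. What is shaped like the part that bears loading_cap_centre but turquoise is not meant.

How it is judged:
By the outcome, as a careful person would: the job done as asked, in the order asked, and still so for the second after the job is handed in, with the robot touching nothing.
It also fails if it takes over 141 s, if anything falls off the work surface, if the arm or the gripper's body presses on something with over 40 N, if the wrist force passes 120 N, or if a joint passes its speed limit or range.

## Robot

A 6-joint arm with a two-finger parallel gripper is mounted at the origin on a cart in front of the work surface, level with it; the furniture and walls round the work are solid. World frame = base frame: x ahead of the robot, y to its left, z up, the work surface at z = 0. Lengths are in m, angles in rad, forces in N, time in s.
With the tool pointing down it reaches from about 0.35 to 0.775 m from the base axis. Payload 5.5 kg.
Tool frame: the origin (TCP) lies between the finger pads; the fingertips stand 17 mm ahead of it and the grasp point (between the pads) lies 2 mm behind it (env.finger_overhang is the distance from the TCP to the fingertips, in m); z points along the fingers, y is the line along which they close (so a half turn about z gives the same grasp; the last joint's range is limited). The gripper opens to 85 mm and grips with 20 to 120 N. Pads are 22 mm wide; open, the fingers measure 114 mm over their backs; the gripper's body (76 mm by 85 mm) begins 54 mm behind the grasp point. The pads swing forward as they close: fully open they stand 13 mm farther back than shut.
Start: joints at [1.184, 0.313, 0.046, 1.304, 0, 1.431], TCP at [0.14, 0.558, 0.248] pointing down, gripper open.
Joint ranges: [-2.76, 2.76], [-0.86, 1.69], [-1.03, 1.26], [-2.2, 2.34], [-1.47, 1.5], [-3.14, 3.14]. Speed limits (rad/s): [2.57, 2.57, 3.14, 3.14, 3.14, 3.14].

## Interface

Orientations are given as a unit quaternion [w, x, y, z].
In Python, from workcell import env gives the robot as it stands. The module is installed in compiled form; this text tells all that it offers.
- The arm moves only by the shell command python3 -m pendant 'ROWS' [FORCE]. ROWS is JSON, a list of rows, each a list of 5 numbers: the gripper's target within -1 to 1 (fully open at 1, half-way at 0, shut at -1), then the shift along the tool's x, y, z in m, then the turn about the tool's z in rad. A call has 1 to 8 rows; each row shifts and turns the commanded pose from where the row before left it, along the tool's axes as they then stand; what a row does not reach is not made up. A row lasts 1/8 s, in which the tool goes at most 62.5 mm and 10.7 degrees, less where a joint would pass 70% of its speed; a pose out of reach is approached as far as the arm can. A call with a gripper value outside its range is refused whole. The fingers move at their own pace and stop on an object; FORCE is the grip in N (left out, the last holds). Time passes only in rows, so rows that do not move let the fingers close. It gives the time, the measured TCP pose, the force, the opening and the grip force at its end, in the units of the state.
- env.get_state(): the state, without advancing time (a new reading comes with each control period).
- env.read_camera(name): name is "scene" or "side" or "wrist"; returns the picture (384x512x3 uint8, red, green, blue); there is no depth.
- env.calibration(name): a dict with "K" (3x3 intrinsics, pixels), "distortion" ([k1, k2, p1, p2, k3] as OpenCV has them; the pictures are not rectified), "T" (4x4, takes a point from camera to world coordinates); the wrist camera has in their place "tool_from_camera" (4x4, takes a point from camera to tool coordinates, whose origin is the TCP and whose axes are the flange's). Camera axes: x right, y down, z forward; pixel columns grow to the right and rows downward; lengths in m; the calibration is good to about 2 mm. A picture is of the moment at which its call begins: read the wrist's pose just before it. calibration takes no time and is no camera call.
- env.hand_in(): hands the job in; it is judged then, once.
Trained networks look in the newest picture that a camera, given by its name, has taken for a name from the list of things; names that differ only in an ending like _2 or _b are one class to them, and where a whole thing is asked for, a point or a joint stands for the part that bears it (a point fixed in the world has none). Each returns a list of dicts, best first, with "score" (0 to 1); they miss things now and then, are a little off and sometimes report something else, mostly with a low value. They report only what shows in the picture. A call takes as long as a camera call. They do not tell look-alikes from the thing itself.
- env.recognise(camera, label): "centre" ([column, row] in pixels, amid what is visible of it).
The state is a dict: "clock": time; "joint_pos": joint angles; "qvel": joint speeds; "tau": joint torques, N m; "tcp_pos": TCP position; "orientation": TCP orientation; "wrist_force": force on the tool from outside, world axes, zero at the start; "ft_torque": the same for the moment, N m; "finger_gap": finger opening in m; "grip_force": force on a finger pad.
Only numpy, scipy, OpenCV 4.12 (cv2) and the standard library are available. Lean on these libraries where they do the work, as an engineer would, in place of code of your own. Each camera call takes 0.05 s, during which the arm holds its last target. There are 200 camera calls.

## Working session

There is one attempt and no reset: what is moved stays moved. The work goes in short steps, Python scripts to look and compute and a shell command to move; the robot and the scene stay as the last step left them, time stands still between calls to the robot, and variables do not carry over. Pictures are saved under pics/ and viewed, at most 16 in all, crops included, and the job is handed in when it is done.

```bash
mkdir -p pics; cat > h.py <<'E'
import numpy as np, cv2
from scipy.spatial.transform import Rotation as R
from workcell import env
def q2R(q): return R.from_quat([q[1],q[2],q[3],q[0]]).as_matrix()
def camT(n):
    c=env.calibration(n)
    if n!="wrist": return np.array(c["K"]),np.array(c["distortion"]),np.array(c["T"])
    s=env.get_state(); T=np.eye(4); T[:3,:3]=q2R(s["orientation"]); T[:3,3]=s["tcp_pos"]
    return np.array(c["K"]),np.array(c["distortion"]),T@np.array(c["tool_from_camera"])
def px2w(n,uv,z,cam=None):
    K,D,T=cam or camT(n)
    p=cv2.undistortPoints(np.array([[uv]],float),K,D)[0,0]
    d=T[:3,:3]@np.array([p[0],p[1],1]); o=T[:3,3]
    return o+d*(z-o[2])/d[2]
def w2px(n,P,cam=None):
    K,D,T=cam or camT(n)
    Ti=np.linalg.inv(T); r=cv2.Rodrigues(Ti[:3,:3])[0]
    return cv2.projectPoints(np.array(P,float).reshape(-1,1,3),r,Ti[:3,3],K,D)[0][:,0]
def shot(n,f=None):
    im=env.read_camera(n)
    if f: cv2.imwrite("pics/"+f,im[:,:,::-1])
    return im
E
python3 - <<'E'
from h import *
H=dict(large_stone_centre=.0045,small_stone_centre=.005,large_tin_centre=.0185,small_tin_centre=.016,loading_cap_centre=.0145,stone_tray=.003,tin_tray=.003,cap_tray=.003,timer_centre=.009,cutter_ring_centre=.015)
ims=[]
for n in("scene","side"):
    im=shot(n,n+"0.png")
    for l,z in H.items():
        for d in env.recognise(n,l)[:4]:
            print(n,l,round(d["score"],2),np.round(d["centre"]),np.round(px2w(n,d["centre"],z)[:2],3))
s=env.get_state();print(s["orientation"],s["tcp_pos"],s["clock"],q2R(s["orientation"]).round(2), env.finger_overhang,s["finger_gap"])
print(env.calibration("wrist"))
E
```

```text
scene large_stone_centre 0.59 [220. 220.] [0.411 0.136]
scene small_stone_centre 0.63 [302. 234.] [ 0.47  -0.073]
scene large_tin_centre 0.88 [322. 203.] [ 0.601 -0.059]
scene small_tin_centre 0.87 [189. 206.] [0.403 0.234]
scene loading_cap_centre 0.75 [259. 239.] [0.387 0.001]
scene loading_cap_centre 0.66 [158. 199.] [0.383 0.326]
scene stone_tray 0.87 [184. 179.] [0.516 0.348]
scene tin_tray 0.57 [221. 194.] [0.51  0.208]
scene cap_tray 0.9 [270. 205.] [0.537 0.064]
scene cap_tray 0.2 [188. 203.] [0.427 0.257]
scene timer_centre 0.75 [319. 267.] [ 0.38  -0.164]
scene timer_centre 0.65 [187. 179.] [0.514 0.335]
side large_stone_centre 0.63 [220. 173.] [0.403 0.133]
side large_stone_centre 0.3 [240. 142.] [0.391 0.246]
side small_stone_centre 0.8 [194. 246.] [ 0.468 -0.071]
side large_tin_centre 0.61 [246. 216.] [0.532 0.054]
side large_tin_centre 0.57 [249. 270.] [ 0.613 -0.061]
side small_tin_centre 0.67 [242. 145.] [0.406 0.233]
side loading_cap_centre 0.77 [196. 209.] [0.418 0.008]
side loading_cap_centre 0.51 [257. 116.] [0.386 0.342]
side stone_tray 0.92 [295. 132.] [0.499 0.
[... 304 characters left out ...]
[[-0.97  0.24  0.  ]
 [ 0.24  0.97  0.  ]
 [-0.    0.   -1.  ]] 0.017 0.08537418988547944
{'K': array([[275.25484067,   0.        , 260.21972449],
       [  0.        , 275.25484067, 190.24676125],
       [  0.        ,   0.        ,   1.        ]]), 'distortion': array([-0.03334847,  0.        ,  0.        ,  0.        ,  0.        ]), 'tool_from_camera': array([[-2.22363354e-04, -9.64099810e-01, -2.65540030e-01,
         6.58093386e-02],
       [ 9.99999975e-01, -2.21711981e-04, -3.24277665e-05,
        -3.10331128e-04],
       [-2.76098025e-05, -2.65540030e-01,  9.64099835e-01,
        -1.25012066e-01],
       [ 0.00000000e+00,  0.00000000e+00,  0.00000000e+00,
         1.00000000e+00]])}
```

View pics/scene0.png

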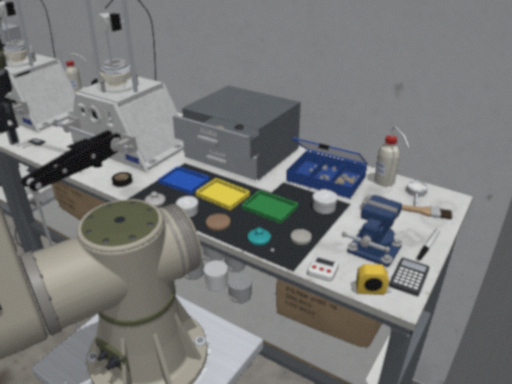

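View pics/side0.png

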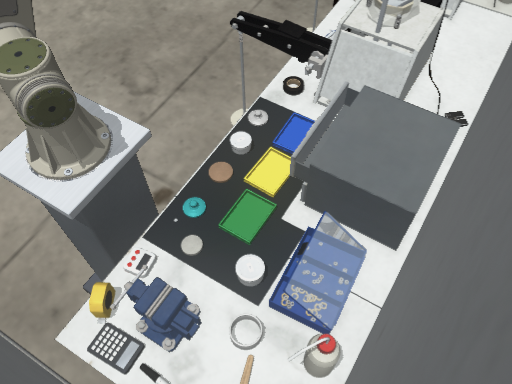

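```bash
python3 - <<'E'
from h import *
p=env.get_state()["tcp_pos"]
for n in("scene","side"): print(n,w2px(n,[p,[.14,.558,0],[.33,.4,0]]).round())
print(px2w("side",(238,118),0),px2w("side",(292,86),0),px2w("side",(336,95),.17),px2w("side",(298,165),.17),px2w("side",(300,180),.0))
a=cv2.imread("pics/side0.png")[85:270,160:300]; cv2.imwrite("pics/crop1.png",cv2.resize(a,None,fx=3.2,fy=3.2,interpolation=3))
E
```

```text
scene [[  8. 135.]
 [ 33. 220.]
 [126. 204.]]
side [[221. -31.]
 [227.  45.]
 [251.  98.]]
[0.33760695 0.31747406 0.        ] [ 4.05531589e-01  5.03909964e-01 -1.11022302e-16] [0.58840552 0.37296794 0.17      ] [0.61114237 0.14534576 0.17      ] [ 5.86807429e-01  2.22510071e-01 -1.11022302e-16]
```

View pics/crop1.png

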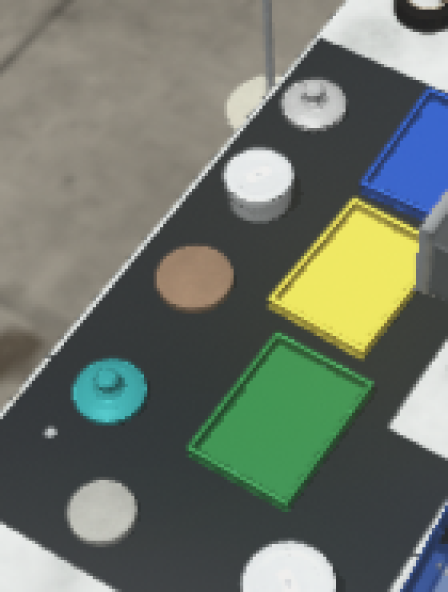

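Side picture: candidates for the cap are turquoise (194,207) and pale grey (258,117). The grey one fits (turquoise is excluded) and the crop confirms it. Stones are at (220,173) tan and (192,245) grey, tins at (242,142) and (250,270). Next I check the black lever beam near my path.

```bash
python3 - <<'E'
from h import *
def tri(a,b):
    P=[];q=[]
    for n,uv in(("scene",a),("side",b)):
        K,D,T=camT(n);P.append(np.linalg.inv(T)[:3]);q.append(cv2.undistortPoints(np.array([[uv]],float),K,D)[0,0])
    X=cv2.triangulatePoints(P[0],P[1],q[0],q[1])[:,0];X=X[:3]/X[3]
    return X.round(3),w2px("scene",X).round(),w2px("side",X).round()
for ab in [((30,185),(233,20)),((112,140),(333,48)),((30,185),(333,48)),((112,140),(233,20)),((30,180),(243,40))]: print(ab,*tri(*ab))
print(px2w("side",(238,118),-.75),px2w("scene",(36,240),-.7))
E
```

```text
((30, 185), (233, 20)) [0.164 0.566 0.093] [[ 30. 185.]] [[233.  20.]]
((112, 140), (333, 48)) [0.476 0.603 0.088] [[111. 138.]] [[333.  51.]]
((30, 185), (333, 48)) [ 0.354  0.925 -0.15 ] [[ 35. 191.]] [[334.  41.]]
((112, 140), (233, 20)) [0.293 0.377 0.238] [[106. 133.]] [[232.  29.]]
((30, 180), (243, 40)) [0.19  0.585 0.06 ] [[ 37. 189.]] [[244.  29.]]
[-0.06170204  0.8727001  -0.75      ] [ 0.53014491  1.4076336  -0.7       ]
```

```bash
python3 -m pendant '[[1,0,-0.05,0,-0.12],[1,0,-0.06,0,-0.12],[1,-0.03,-0.05,0,0],[1,-0.045,-0.04,0,0],[1,-0.045,-0.04,0,0],[1,-0.045,-0.04,0,0],[1,-0.045,-0.04,0,0],[1,-0.03,-0.03,0,0]]'; python3 - <<'E'
from h import *
H=dict(large_stone_centre=.0045,small_stone_centre=.005,large_tin_centre=.0185,small_tin_centre=.016,loading_cap_centre=.0145,stone_tray=.003,tin_tray=.003,cap_tray=.003)
s=env.get_state();print(s["tcp_pos"],q2R(s["orientation"]).round(3)[:,0],np.abs(s["qvel"]).max())
c=camT("wrist");im=shot("wrist","w1.png")
for l,z in H.items():
  for d in env.recognise("wrist",l)[:3]: print(l,round(d["score"],2),np.round(d["centre"]),px2w("wrist",d["centre"],z,c)[:2].round(4))
E
```

```text
clock: 2.1
tcp_pos: [0.3608, 0.2062, 0.2486]
orientation: [0.001, 0.004, 1.0, 0.0]
wrist_force: [0.2, 1.7, 0.3]
finger_gap: 0.0855
grip_force: 0.0
[0.36081996 0.20621549 0.24860794] [-1.     0.009 -0.001] 0.7585625988745891
large_stone_centre 0.94 [209. 190.] [0.3966 0.1341]
large_stone_centre 0.68 [334. 256.] [0.4993 0.3148]
small_stone_centre 0.94 [ 74. 233.] [ 0.4591 -0.0694]
large_tin_centre 0.63 [ 96. 342.] [ 0.6468 -0.0627]
small_tin_centre 0.84 [282. 195.] [0.4009 0.2352]
loading_cap_centre 0.89 [359. 184.] [0.3859 0.3388]
loading_cap_centre 0.69 [126. 198.] [0.4038 0.0204]
stone_tray 0.57 [336. 258.] [0.5049 0.3185]
tin_tray 0.8 [264. 264.] [0.5122 0.2096]
tin_tray 0.56 [ 10. 189.] [ 0.3916 -0.1541]
cap_tray 0.66 [188. 280.] [0.5407 0.0926]
```

View pics/w1.png

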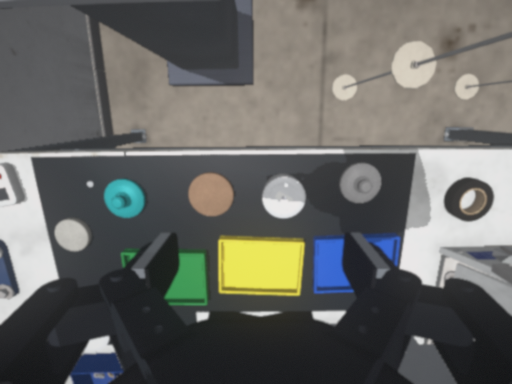

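```bash
python3 -m pendant '[[1,-0.02,-0.035,0.02,0],[1,-0.02,-0.037,0.04,0],[1,0,0,0.04,0],[1,0,0,0.02,0],[1,0,0,0,0],[1,0,0,0,0]]' | head -2; cat >> h.py <<'E'
def look(l,z,f=None,show=True):
    s=env.get_state();c=camT("wrist");im=shot("wrist",f)
    for d in env.recognise("wrist",l)[:2]:
        P=px2w("wrist",d["centre"],z,c); e=P-np.array(s["tcp_pos"])
        t=q2R(s["orientation"]).T@np.array([e[0],e[1],0])
        print(l,round(d["score"],2),np.round(d["centre"]),P[:2].round(4),"tool shift",t[:2].round(4))
    return im,c
def blob(im,c,lo,hi,z,near=None):
    m=cv2.inRange(cv2.cvtColor(im,cv2.COLOR_RGB2HSV),np.array(lo),np.array(hi))
    m=cv2.morphologyEx(m,cv2.MORPH_OPEN,np.ones((3,3)))
    k=[q for q in cv2.findContours(m,0,cv2.CHAIN_APPROX_NONE)[0] if cv2.contourArea(q)>300]
    for q in k:
        p=np.array([px2w("wrist",u,z,c)[:2] for u in q[:,0]],np.float32)
        print("blob px",q[:,0].mean(0).round(),"minAreaRect",[np.round(a,4) for a in cv2.minAreaRect(p)],"circ",cv2.minEnclosingCircle(p))
E
python3 - <<'E'
from h import *
im,c=look("large_stone_centre",.0045,"w2.png")
s=env.get_state();print(s["tcp_pos"])
blob(im,c,(5,60,60),(16,200,255),.009); print("Y");blob(im,c,(24,120,60),(34,255,255),.0155)
E
```

```text
clock: 3.3
tcp_pos: [0.399, 0.1364, 0.1292]
large_stone_centre 0.62 [260. 186.] [0.3979 0.1356] tool shift [ 0.001  -0.0007]
large_stone_centre 0.18 [ 58. 249.] [ 0.4631 -0.0708] tool shift [-0.0653 -0.2068]
[0.39942806 0.1362768  0.12954039]
blob px [261. 189.] minAreaRect [array([0.4005, 0.1364]), array([0.0613, 0.0613]), np.float64(89.6703)] circ ((0.40086638927459717, 0.13618624210357666), 0.031194495037198067)
Y
blob px [307. 285.] minAreaRect [array([0.5028, 0.1882]), array([0.0924, 0.0856]), np.float64(87.3506)] circ ((0.5024574398994446, 0.18026010692119598), 0.05582016706466675)
```

View pics/w2.png

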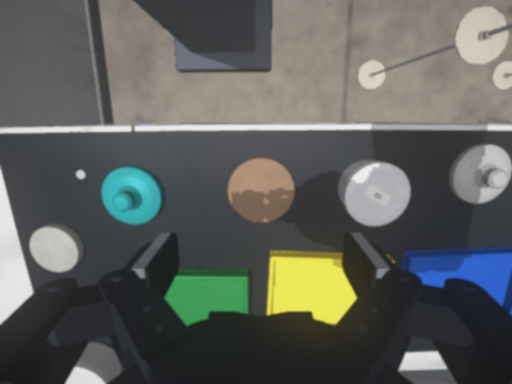

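```bash
python3 -m pendant '[[1,-0.001,0,0.04,0],[1,0,0,0.04,0],[1,0,0,0.02,0],[1,0,0,0.0125,0],[1,0,0,0,0],[1,0,0,0,0],[-0.2,0,0,0,0],[-0.2,0,0,0,0]]' 30; python3 -m pendant '[[-0.2,0,0,0,0],[-0.2,0,0,0,0]]'
```

```text
clock: 4.4
tcp_pos: [0.4004, 0.1358, 0.017]
orientation: [0.001, 0.003, 1.0, 0.0]
wrist_force: [-2.4, -0.6, 9.2]
finger_gap: 0.0597
grip_force: 30.1
clock: 4.65
tcp_pos: [0.4004, 0.1358, 0.017]
orientation: [0.001, 0.003, 1.0, 0.0]
wrist_force: [-2.2, 0.7, 8.9]
finger_gap: 0.0603
grip_force: 30.2
```

```bash
python3 -m pendant '[[-0.2,0,0,-0.02,0],[-0.2,0,0,-0.04,0],[-0.2,0,0.02,-0.05,0],[-0.2,0,0.05,-0.04,0],[-0.2,-0.02,0.055,0,0],[-0.2,-0.02,0.05,0,0],[-0.2,0,0,0,0],[-0.2,0,0,0,0]]' ; python3 - <<'E'
from h import *
im,c=look("stone_tray",.003,"w3.png")
blob(im,c,(105,150,60),(125,255,255),.0155)
print("Y");blob(im,c,(24,120,60),(34,255,255),.0155)
E
```

```text
clock: 5.65
tcp_pos: [0.4399, 0.3088, 0.1644]
orientation: [-0.001, 0.003, 1.0, -0.001]
wrist_force: [-0.4, -0.7, -0.9]
finger_gap: 0.0599
grip_force: 32.9
stone_tray 0.72 [332. 216.] [0.4823 0.3868] tool shift [-0.0419  0.0783]
blob px [333. 217.] minAreaRect [array([0.4845, 0.3808]), array([0.0455, 0.0481]), np.float64(2.6102)] circ ((0.48473167419433594, 0.38064709305763245), 0.03290051966905594)
Y
blob px [152. 230.] minAreaRect [array([0.5071, 0.1991]), array([0.1123, 0.0872]), np.float64(87.3783)] circ ((0.5021492838859558, 0.19949975609779358), 0.06753189116716385)
```

View pics/w3.png

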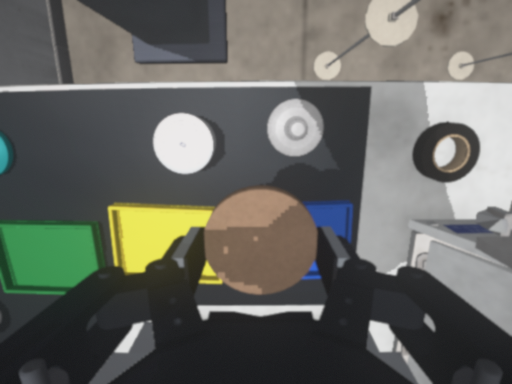

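```bash
cat >> h.py <<'E'
def rect(n,im,c,lo,hi,z=.0155):
    m=cv2.inRange(cv2.cvtColor(im,cv2.COLOR_RGB2HSV),np.array(lo),np.array(hi))
    q=max(cv2.findContours(m,0,cv2.CHAIN_APPROX_NONE)[0],key=cv2.contourArea)
    p=np.array([px2w(n,u,z,c)[:2] for u in q[:,0]],np.float32)
    return [np.round(a,4) for a in cv2.minAreaRect(p)],p.min(0).round(4),p.max(0).round(4)
B=((105,150,50),(125,255,255));Y=((24,120,60),(34,255,255));G=((55,120,40),(80,255,255))
E
python3 - <<'E'
from h import *
c=camT("wrist");im=cv2.imread("pics/w3.png")[:,:,::-1]
for u in [(353,203),(348,278),(330,203),(109,204),(116,272),(98,222),(102,294)]: print(u,px2w("wrist",u,.0155,c)[:2].round(4))
for k in "BYG": print("w",k,*rect("wrist",im,c,*globals()[k]))
for n in("scene","side"):
    a=cv2.imread(f"pics/{n}0.png")[:,:,::-1]
    for k in "YGB": print(n,k,*rect(n,a,camT(n),*globals()[k]))
E
```

```text
(353, 203) [0.4641 0.4047]
(348, 278) [0.554  0.4066]
(330, 203) [0.4639 0.3804]
(109, 204) [0.4633 0.147 ]
(116, 272) [0.5449 0.142 ]
(98, 222) [0.4837 0.1316]
(102, 294) [0.5744 0.1205]
w B [array([0.4853, 0.3801]), array([0.0466, 0.0483]), np.float64(2.1285)] [0.4618 0.3551] [0.5078 0.4049]
w Y [array([0.5073, 0.1988]), array([0.1135, 0.0873]), np.float64(87.2863)] [0.4623 0.1409] [0.5488 0.2575]
w G [array([0.5284, 0.0612]), array([0.123, 0.093]), np.float64(88.8611)] [ 0.4824 -0.001 ] [0.5751 0.1232]
scene Y [array([0.5043, 0.1976]), array([0.1395, 0.109 ]), np.float64(87.1766)] [0.4472 0.1273] [0.5607 0.2654]
scene G [array([0.5218, 0.0556]), array([0.132 , 0.1045]), np.float64(89.0253)] [ 0.469  -0.0104] [0.5741 0.1214]
scene B [array([0.7683, 0.0047]), array([0.1961, 0.2066]), np.float64(3.8007)] [ 0.6657 -0.1037] [0.8708 0.1128]
side Y [array([0.5149, 0.2   ]), array([0.1297, 0.0936]), np.float64(86.9766)] [0.4662 0.1339] [0.5615 0.2669]
side G [array([0.5319, 0.0578]), array([0.0902, 0.1268]), np.float64(0.0845)] [ 0.4869 -0.0055] [0.5771 0.1212]
side B [array([0.4992, 0.3401]), array([0.0647, 0.1297]), np.float64(1.6598)] [0.4656 0.275 ] [0.5316 0.4047]
```

```bash
python3 -m pendant '[[-0.2,-0.034,0.017,0,0],[-0.2,-0.034,0.018,0.02,0],[-0.2,0,0,0.04,0],[-0.2,0,0,0.04,0],[-0.2,0,0,0.02,0],[-0.2,0,0,0.01,0],[-0.2,0,0,0.008,0],[-0.2,0,0,0,0]]'; python3 -m pendant '[[-0.2,0,0,0,0],[-0.2,0,0,0,0]]'
```

```text
clock: 6.75
tcp_pos: [0.5092, 0.3436, 0.0272]
orientation: [0.0, 0.004, 1.0, 0.0]
wrist_force: [0.1, 0.0, -0.7]
finger_gap: 0.0599
grip_force: 32.9
clock: 7.0
tcp_pos: [0.5095, 0.3441, 0.0277]
orientation: [0.001, 0.003, 1.0, 0.0]
wrist_force: [1.0, -0.2, -1.1]
finger_gap: 0.0599
grip_force: 32.9
```

```bash
python3 -m pendant '[[-0.2,0,0,0.004,0],[-0.2,0,0,0.0015,0],[-0.2,0,0,0,0]]'; python3 -m pendant '[[-0.2,0,0,0.0015,0],[-0.2,0,0,0,0]]'
```

```text
clock: 7.38
tcp_pos: [0.5088, 0.3437, 0.0211]
orientation: [-0.0, 0.003, 1.0, -0.0]
wrist_force: [0.8, 0.4, -0.8]
finger_gap: 0.0598
grip_force: 32.9
clock: 7.62
tcp_pos: [0.5091, 0.3438, 0.0202]
orientation: [0.0, 0.003, 1.0, 0.0]
wrist_force: [-1.0, -0.4, 1.9]
finger_gap: 0.0596
grip_force: 33.2
```

```bash
python3 -m pendant '[[-0.2,0,0,0.0005,0],[-0.2,0,0,0,0],[0.65,0,0,0,0],[0.65,0,0,0,0],[0.65,0,0,-0.003,0],[0.65,0,0,-0.02,0],[0.65,0,0,-0.04,0],[0.65,0,0,-0.05,0]]'; python3 -m pendant '[[1,0.03,-0.06,-0.05,0],[1,0.02,-0.06,0,0],[1,0,-0.0,0,0],[1,0,0,0,0]]'; python3 - <<'E'
from h import *
im,c=look("large_stone_centre",.0075,"w4.png")
blob(im,c,(5,60,60),(16,200,255),.012)
for k in "BYG": print("w",k,*rect("wrist",im,c,*globals()[k]))
E
```

```text
clock: 8.62
tcp_pos: [0.5082, 0.3434, 0.1324]
orientation: [-0.001, 0.003, 1.0, -0.001]
wrist_force: [0.7, 0.4, -0.5]
finger_gap: 0.0703
grip_force: 0.0
clock: 9.12
tcp_pos: [0.4666, 0.2399, 0.1702]
orientation: [0.001, 0.004, 1.0, 0.0]
wrist_force: [0.2, -0.6, 0.1]
finger_gap: 0.0852
grip_force: 0.0
large_stone_centre 0.77 [352. 213.] [0.5076 0.3418] tool shift [-0.0402  0.1021]
blob px [354. 214.] minAreaRect [array([0.5066, 0.3418]), array([0.0546, 0.059 ]), np.float64(1.8821)] circ ((0.508806049823761, 0.34199976921081543), 0.030023502185940742)
w B [array([0.509 , 0.3444]), array([0.0906, 0.1219]), np.float64(1.8463)] [0.4634 0.282 ] [0.5557 0.4063]
w Y [array([0.5118, 0.2045]), array([0.1237, 0.0921]), np.float64(87.3495)] [0.464  0.1424] [0.5591 0.2676]
w G [array([0.5296, 0.062 ]), array([0.123 , 0.0916]), np.float64(88.8707)] [4.837e-01 1.000e-04] [0.5754 0.1243]
```

View pics/w4.png

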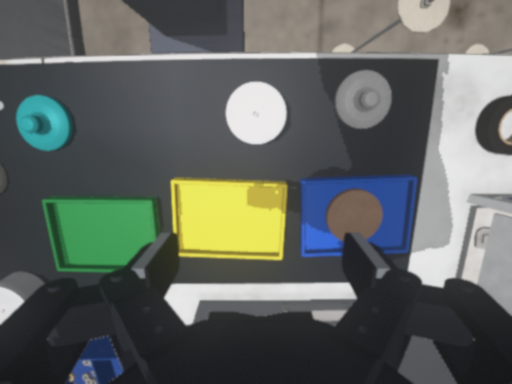

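```bash
python3 -m pendant '[[1,0,-0.05,0,0],[1,0,-0.06,0,0],[1,0,-0.06,0,0],[1,0,-0.06,0,0],[1,0,-0.05,0.02,0],[1,0,-0.03,0.03,0],[1,0,0,0,0],[1,0,0,0,0]]'; python3 - <<'E'
from h import *
im,c=look("small_stone_centre",.005,"w5.png")
hsv=cv2.cvtColor(im,cv2.COLOR_RGB2HSV)
d=env.recognise("wrist","small_stone_centre")[0]["centre"];print(hsv[int(d[1]),int(d[0])])
blob(im,c,(0,0,90),(180,60,255),.010)
E
```

```text
clock: 10.22
tcp_pos: [0.4646, -0.0694, 0.1198]
orientation: [-0.0, 0.003, 1.0, 0.0]
wrist_force: [0.3, 0.3, -0.3]
finger_gap: 0.0853
grip_force: 0.0
small_stone_centre 0.98 [259. 185.] [ 0.4602 -0.0711] tool shift [ 0.0044 -0.0017]
[ 23  10 200]
blob px [427. 364.] minAreaRect [array([0.6674, 0.1106]), array([0.0913, 0.044 ]), np.float64(33.0627)] circ ((0.6594923734664917, 0.12275756895542145), 0.046215299516916275)
blob px [ 98. 363.] minAreaRect [array([ 0.6635, -0.2463]), array([0.0474, 0.0884]), np.float64(60.4646)] circ ((0.6560229063034058, -0.2594791352748871), 0.04494849219918251)
blob px [268. 308.] minAreaRect [array([ 0.5859, -0.064 ]), array([0.0155, 0.0417]), np.float64(12.904)] circ ((0.5885802507400513, -0.06342151761054993), 0.021040288731455803)
blob px [257. 186.] minAreaRect [array([ 0.4606, -0.0728]), array([0.0514, 0.0501]), np.float64(89.6314)] circ ((0.4603786766529083, -0.0727040246129036), 0.02616111747920513)
blob px [206. 105.] minAreaRect [array([ 0.3753, -0.107 ]), array([0.2973, 0.4207]), np.float64(44.4804)] circ ((0.3904503583908081, -0.09211626648902893), 0.23140403628349304)
```

```bash
python3 -m pendant '[[1,0.004,-0.003,0.03,0],[1,0,0,0.04,0],[1,0,0,0.02,0],[1,0,0,0.007,0],[1,0,0,0,0],[1,0,0,0,0],[-0.4,0,0,0,0],[-0.4,0,0,0,0]]' 30; python3 -m pendant '[[-0.4,0,0,0,0],[-0.4,0,0,0,0]]'
```

```text
clock: 11.38
tcp_pos: [0.4604, -0.0731, 0.0232]
orientation: [0.001, 0.003, 1.0, -0.0]
wrist_force: [0.1, 1.8, 1.7]
finger_gap: 0.0515
grip_force: 1.7
clock: 11.62
tcp_pos: [0.4612, -0.0749, 0.0265]
orientation: [0.001, 0.004, 1.0, -0.002]
wrist_force: [-10.4, -4.6, 35.4]
finger_gap: 0.0383
grip_force: 35.6
```

```bash
python3 -m pendant '[[0.3,0,0,0,0],[1,0,0,0,0],[1,0,0,-0.01,0],[1,0,0,-0.04,0],[1,0,0,-0.04,0],[1,0,0,0,0]]'; python3 - <<'E'
from h import *
im,c=look("small_stone_centre",.005,"w6.png")
blob(im,c,(0,0,90),(180,60,255),.010)
E
```

```text
clock: 12.38
tcp_pos: [0.4623, -0.0737, 0.1159]
orientation: [0.003, 0.003, 1.0, -0.001]
wrist_force: [0.6, 0.3, -1.0]
finger_gap: 0.0853
grip_force: 0.0
small_stone_centre 0.93 [263. 190.] [ 0.4616 -0.0722] tool shift [0.0007 0.0015]
blob px [427. 365.] minAreaRect [array([0.665 , 0.1037]), array([0.0855, 0.0461]), np.float64(33.0562)] circ ((0.6557912230491638, 0.11807998269796371), 0.04306070879101753)
blob px [101. 362.] minAreaRect [array([ 0.6574, -0.2459]), array([0.0427, 0.083 ]), np.float64(65.0919)] circ ((0.6516371965408325, -0.25815868377685547), 0.042240675538778305)
blob px [262. 189.] minAreaRect [array([ 0.4602, -0.0729]), array([0.0506, 0.0505]), np.float64(89.653)] circ ((0.4604478180408478, -0.07320325076580048), 0.025905458256602287)
blob px [206. 106.] minAreaRect [array([ 0.377 , -0.1131]), array([0.2944, 0.4162]), np.float64(45.0866)] circ ((0.3921358585357666, -0.09792227298021317), 0.22898466885089874)
```

View pics/w6.png

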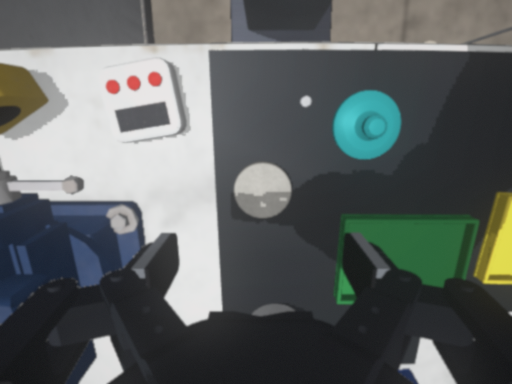

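```bash
python3 -m pendant '[[1,0.002,0,0.03,0],[1,0,0,0.04,0],[1,0,0,0.02,0],[1,0,0,0.009,0],[1,0,0,0,0],[1,0,0,0,0],[0.4,0,0,0,0],[-0.4,0,0,0,0]]' 30; python3 -m pendant '[[-0.4,0,0,0,0],[-0.4,0,0,0,0],[-0.4,0,0,0,0]]'
```

```text
clock: 13.48
tcp_pos: [0.4585, -0.0731, 0.0143]
orientation: [0.001, 0.003, 1.0, -0.0]
wrist_force: [0.2, -0.2, 1.3]
finger_gap: 0.0517
grip_force: 1.1
clock: 13.85
tcp_pos: [0.4585, -0.0731, 0.0146]
orientation: [0.001, 0.003, 1.0, -0.0]
wrist_force: [-0.8, 0.5, 5.4]
finger_gap: 0.0484
grip_force: 30.1
```

```bash
python3 -m pendant '[[0.4,0,0,0,0],[0.4,0,0,0,0],[0.4,-0.002,0,-0.002,0],[0.4,0,0,0,0],[-0.4,0,0,0,0],[-0.4,0,0,0,0],[-0.4,0,0,0,0],[-0.4,0,0,0,0]]'
```

```text
clock: 14.85
tcp_pos: [0.4601, -0.0731, 0.016]
orientation: [0.0, 0.003, 1.0, -0.0]
wrist_force: [-0.8, 0.6, 4.9]
finger_gap: 0.0484
grip_force: 30.3
```

```bash
python3 -m pendant '[[-0.4,0,0,-0.03,0],[-0.4,0,0,-0.05,0],[-0.4,0,0.04,-0.04,0],[-0.4,0,0.055,0,0],[-0.4,-0.01,0.055,0,0],[-0.4,-0.01,0.055,0,0],[-0.4,-0.01,0.055,0,0],[-0.4,-0.01,0.055,0,0]]' ;  python3 -m pendant '[[-0.4,-0.008,0.055,0,0],[-0.4,0,0.04,0,0],[-0.4,0,0,0,0],[-0.4,0,0,0,0]]'; python3 - <<'E'
from h import *
s=env.get_state();c=camT("wrist");im=shot("wrist","w7.png")
P=np.array(s["tcp_pos"]);print(P)
blob(im,c,(0,0,90),(180,60,255),P[2]-.006)
E
```

```text
clock: 15.85
tcp_pos: [0.5019, 0.2435, 0.1351]
orientation: [-0.0, 0.003, 1.0, -0.0]
wrist_force: [0.7, -0.6, -1.4]
finger_gap: 0.0481
grip_force: 31.9
clock: 16.35
tcp_pos: [0.5101, 0.3361, 0.1348]
orientation: [-0.001, 0.003, 1.0, -0.001]
wrist_force: [0.1, -0.9, -1.6]
finger_gap: 0.0481
grip_force: 31.9
[0.51008765 0.33614789 0.13484173]
blob px [384. 349.] minAreaRect [array([0.5819, 0.409 ]), array([0.0565, 0.0122]), np.float64(38.4502)] circ ((0.5796576738357544, 0.4118044674396515), 0.02835679240524769)
blob px [144. 343.] minAreaRect [array([0.5751, 0.2663]), array([0.013 , 0.0406]), np.float64(47.5805)] circ ((0.5734238028526306, 0.26452207565307617), 0.020472027361392975)
blob px [ 19. 323.] minAreaRect [array([0.5585, 0.1913]), array([0.0137, 0.0387]), np.float64(33.5316)] circ ((0.5631828904151917, 0.19434088468551636), 0.019471365958452225)
blob px [ 73. 280.] minAreaRect [array([0.5361, 0.235 ]), array([0.026, 0.038]), np.float64(0.524)] circ ((0.536094069480896, 0.2351628541946411), 0.023023204877972603)
blob px [260. 264.] minAreaRect [array([0.5181, 0.335 ]), array([0.0611, 0.0699]), np.float64(89.6402)] circ ((0.5232556462287903, 0.33499130606651306), 0.04037514701485634)
blob px [205.  73.] minAreaRect [array([0.4329, 0.3089]), array([0.064 , 0.0925]), np.float64(2.653)] circ ((0.4187132716178894, 0.30834639072418213), 0.04646880552172661)
blob px [440. 152.] minAreaRect [array([0.4892, 0.4197]), array([0.1984, 0.0921]), np.float64(13.4244)] circ ((0.48605459928512573, 0.43277159333229065), 0.10450155287981033)
```

View pics/w7.png

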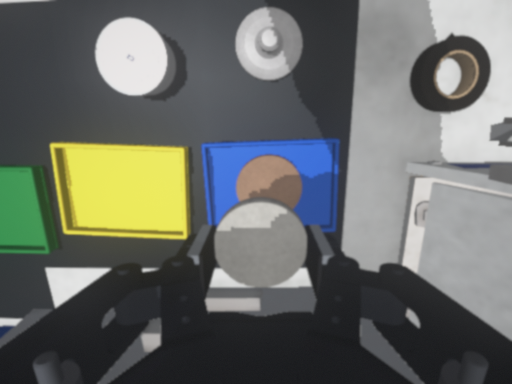

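```bash
python3 - <<'E'
from h import *
c=camT("wrist");P=np.array(env.get_state()["tcp_pos"]);z=P[2]-.006
print("held front",px2w("wrist",(261,198),z,c),px2w("wrist",(214,244),z,c),px2w("wrist",(308,244),z,c),P)
print("large front",px2w("wrist",(268,154),.012,c),px2w("wrist",(235.5,188),.012,c),px2w("wrist",(302,188),.012,c))
E
```

```text
held front [0.48448342 0.33564506 0.1290876 ] [0.50945447 0.31088759 0.1290876 ] [0.50980838 0.36004855 0.1290876 ] [0.51031373 0.33567886 0.1350876 ]
large front [0.47868517 0.3422053  0.012     ] [0.51021958 0.3118709  0.012     ] [0.5106775  0.37393349 0.012     ]
```

```bash
python3 -m pendant '[[-0.4,0,0.0075,0.02,0],[-0.4,0,0,0.04,0],[-0.4,0,0,0.03,0],[-0.4,0,0,0.01,0],[-0.4,0,0,0.003,0],[-0.4,0,0,0,0],[-0.4,0,0,0,0]]';python3 -m pendant '[[-0.4,0,0,0.002,0],[-0.4,0,0,0,0]]'
```

```text
clock: 17.27
tcp_pos: [0.5118, 0.3445, 0.0341]
orientation: [0.001, 0.003, 1.0, 0.001]
wrist_force: [0.1, -0.4, -1.9]
finger_gap: 0.0482
grip_force: 31.9
clock: 17.52
tcp_pos: [0.5108, 0.3443, 0.0309]
orientation: [0.0, 0.003, 1.0, 0.0]
wrist_force: [0.2, -1.1, -1.7]
finger_gap: 0.0479
grip_force: 31.9
```

```bash
python3 -m pendant '[[-0.4,0.001,-0.001,0.0015,0],[-0.4,0,0,0,0]]';python3 -m pendant '[[-0.4,0,0,0.001,0],[-0.4,0,0,0,0]]'
```

```text
clock: 17.77
tcp_pos: [0.5095, 0.343, 0.029]
orientation: [-0.0, 0.003, 1.0, -0.0]
wrist_force: [-0.1, -0.2, -1.4]
finger_gap: 0.0489
grip_force: 31.9
clock: 18.02
tcp_pos: [0.5098, 0.3432, 0.0281]
orientation: [-0.0, 0.003, 1.0, 0.0]
wrist_force: [-0.0, -0.5, -0.7]
finger_gap: 0.0482
grip_force: 31.9
```

```bash
python3 -m pendant '[[-0.4,0,0,0.001,0],[-0.4,0,0,0,0],[-0.4,0,0,0,0]]'
```

```text
clock: 18.4
tcp_pos: [0.5099, 0.3432, 0.028]
orientation: [0.0, 0.003, 1.0, 0.0]
wrist_force: [-1.1, -0.9, 6.1]
finger_gap: 0.0481
grip_force: 32.5
```

```bash
python3 -m pendant '[[0.4,0,0,0,0],[0.4,0,0,0,0],[0.4,0,0,-0.003,0],[0.4,0,0,-0.02,0],[0.4,0.01,-0.02,-0.04,0],[0.4,0.03,-0.05,-0.05,0],[1,0,0,0,0],[1,0,0,0,0]]'; python3 - <<'E'
from h import *
s=env.get_state();c=camT("wrist");im=shot("wrist","w8.png")
print(s["tcp_pos"])
blob(im,c,(5,60,60),(16,200,255),.012)
cv2.imwrite("pics/w8c.png",cv2.resize(im[120:280,250:450,::-1],None,fx=3,fy=3))
E
```

```text
clock: 19.4
tcp_pos: [0.4754, 0.2829, 0.1311]
orientation: [0.001, 0.004, 1.0, 0.0]
wrist_force: [-1.3, -0.3, -0.4]
finger_gap: 0.0852
grip_force: 0.0
[0.47544026 0.28290066 0.13106231]
blob px [319. 206.] minAreaRect [array([0.4942, 0.3385]), array([0.0296, 0.0579]), np.float64(15.4307)] circ ((0.5072574615478516, 0.3421304225921631), 0.02903483249247074)
```

View pics/w8c.png

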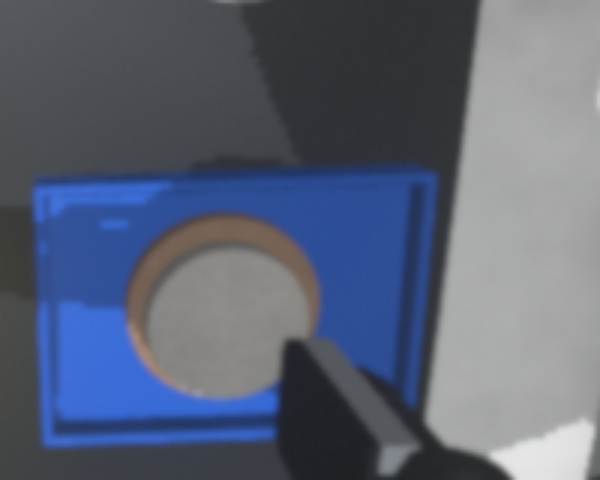

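```bash
python3 -m pendant '[[1,0,-0.055,0,0],[1,0,-0.06,-0.01,0],[1,0,-0.06,-0.01,0],[1,-0.01,-0.06,0,0],[1,-0.025,-0.055,0,0],[1,-0.04,-0.04,0,0],[1,-0.03,-0.012,0,0],[1,0,0,0,0]]' | head -2; python3 -m pendant '[[1,0,0,0,0]]' >/dev/null;  python3 - <<'E'
from h import *
im,c=look("large_tin_centre",.0185,"w9.png")
print(env.get_state()["tcp_pos"])
blob(im,c,(0,0,90),(180,60,255),.037)
E
```

```text
clock: 20.45
tcp_pos: [0.5796, -0.0611, 0.1486]
large_tin_centre 0.96 [260. 225.] [ 0.6172 -0.0607] tool shift [-0.0404 -0.0012]
[ 0.57661866 -0.05891756  0.15001561]
blob px [421. 360.] minAreaRect [array([0.7719, 0.1178]), array([0.0711, 0.0339]), np.float64(3.1002)] circ ((0.7718783617019653, 0.1182578057050705), 0.03864284232258797)
blob px [ 95. 364.] minAreaRect [array([ 0.7783, -0.2415]), array([0.0477, 0.0939]), np.float64(56.0955)] circ ((0.7698129415512085, -0.2542068362236023), 0.04759031534194946)
blob px [452. 235.] minAreaRect [array([0.6333, 0.1262]), array([0.1144, 0.0901]), np.float64(89.4789)] circ ((0.6214382648468018, 0.1228487566113472), 0.06094985827803612)
blob px [152. 176.] minAreaRect [array([ 0.5701, -0.1615]), array([0.3021, 0.3612]), np.float64(0.3592)] circ ((0.6034412384033203, -0.17634668946266174), 0.2033012956380844)
```

View pics/w9.png

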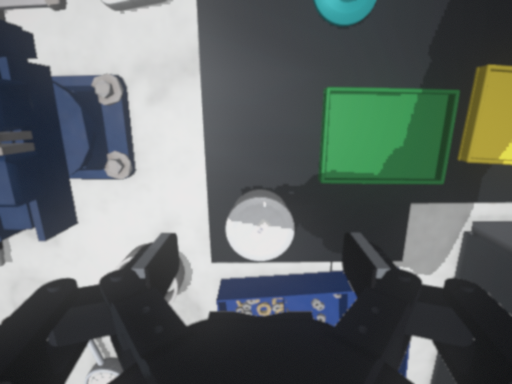

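```bash
python3 - <<'E'
from h import *
c=camT("wrist")
for u,z in [((260,228),.037),((226,228),.037),((294,228),.037),((260,262),.037),((280,277),.04),((280,277),.0),((165,246),.03),((330,88),.0155),((460,91),.0155)]: print(u,z,px2w("wrist",u,z,c).round(4))
print(px2w("side",(250,264),.037),px2w("side",(318,216),.1))
E
```

```text
(260, 228) 0.037 [ 0.6125 -0.0599  0.037 ]
(226, 228) 0.037 [ 0.6123 -0.0916  0.037 ]
(294, 228) 0.037 [ 0.6127 -0.0282  0.037 ]
(260, 262) 0.037 [ 0.648  -0.0601  0.037 ]
(280, 277) 0.04 [ 0.6628 -0.0407  0.04  ]
(280, 277) 0.0 [ 0.6886 -0.0376  0.    ]
(165, 246) 0.03 [ 0.6342 -0.1534  0.03  ]
(330, 88) 0.0155 [0.4876 0.0034 0.0155]
(460, 91) 0.0155 [0.4894 0.1228 0.0155]
[ 0.61121882 -0.05429366  0.037     ] [0.69348811 0.09520269 0.1       ]
```

```bash
python3 -m pendant '[[1,-0.035,0,0.01,0],[1,0,0,0.04,0],[1,0,0,0.04,0],[1,0,0,0.02,0],[1,0,0,0.009,0],[1,0,0,0,0],[0.3,0,0,0,0],[-0.2,0,0,0,0]]' 30; python3 -m pendant '[[-0.2,0,0,0,0],[-0.2,0,0,0,0]]'
```

```text
clock: 21.68
tcp_pos: [0.6136, -0.0603, 0.0337]
orientation: [0.001, 0.003, 1.0, -0.0]
wrist_force: [-2.1, 1.4, 4.9]
finger_gap: 0.0621
grip_force: 32.9
clock: 21.92
tcp_pos: [0.6136, -0.0603, 0.0337]
orientation: [0.001, 0.003, 1.0, -0.0]
wrist_force: [-0.7, 1.8, 6.9]
finger_gap: 0.0627
grip_force: 33.0
```

```bash
python3 -m pendant '[[-0.2,0,0,-0.03,0],[-0.2,0.02,0.01,-0.05,0],[-0.2,0.04,0.04,-0.01,0],[-0.2,0.035,0.05,0,0],[-0.2,0.0085,0.058,0,0],[-0.2,0,0.058,0,0],[-0.2,0,0.048,0,0],[-0.2,0,0,0,0]]' ; python3 -m pendant '[[-0.2,0,0,0,0]]'; python3 - <<'E'
from h import *
im,c=look("tin_tray",.003)
s=env.get_state();print(s["tcp_pos"])
for k in "YG": print("w",k,*rect("wrist",im,c,*globals()[k]))
E
```

```text
clock: 22.92
tcp_pos: [0.5109, 0.2075, 0.1224]
orientation: [0.001, 0.001, 1.0, 0.0]
wrist_force: [0.5, -0.3, -0.1]
finger_gap: 0.0626
grip_force: 33.4
clock: 23.05
tcp_pos: [0.5108, 0.2042, 0.122]
orientation: [0.0, 0.003, 1.0, -0.0]
wrist_force: [-0.4, 0.9, -0.4]
finger_gap: 0.0627
grip_force: 33.4
tin_tray 0.79 [261. 171.] [0.4939 0.204 ] tool shift [ 0.017  -0.0003]
[0.51104208 0.20329654 0.12193409]
w Y [array([0.5059, 0.2045]), array([0.1231, 0.0769]), np.float64(87.7347)] [0.4657 0.1415] [0.5427 0.2671]
w G [array([0.5301, 0.0619]), array([0.1226, 0.0898]), np.float64(89.213)] [4.847e-01 1.000e-04] [0.5754 0.1237]
```

```bash
python3 -m pendant '[[-0.2,0,0,0.03,0],[-0.2,0,0,0.03,0],[-0.2,0,0,0.015,0],[-0.2,0,0,0.006,0],[-0.2,0,0,0.002,0],[-0.2,0,0,0,0],[-0.2,0,0,0,0]]' ; python3 -m pendant '[[-0.2,0,0,0.0015,0],[-0.2,0,0,0,0]]'
```

```text
clock: 24.02
tcp_pos: [0.5116, 0.2047, 0.0397]
orientation: [0.001, 0.003, 1.0, 0.0]
wrist_force: [-0.8, -0.3, -1.2]
finger_gap: 0.0622
grip_force: 33.4
clock: 24.28
tcp_pos: [0.5109, 0.2046, 0.0375]
orientation: [0.0, 0.003, 1.0, 0.0]
wrist_force: [0.1, -0.2, -0.5]
finger_gap: 0.0625
grip_force: 33.4
```

```bash
python3 -m pendant '[[-0.2,0,0,0.001,0],[-0.2,0,0,0,0]]';python3 -m pendant '[[-0.2,0,0,0.0005,0],[-0.2,0,0,0,0]]'
```

```text
clock: 24.52
tcp_pos: [0.5109, 0.2046, 0.0366]
orientation: [0.0, 0.003, 1.0, 0.0]
wrist_force: [-1.6, 0.8, 3.6]
finger_gap: 0.0619
grip_force: 33.7
clock: 24.78
tcp_pos: [0.5109, 0.2046, 0.0366]
orientation: [0.0, 0.003, 1.0, 0.0]
wrist_force: [-3.5, 0.4, 7.4]
finger_gap: 0.062
grip_force: 34.0
```

```bash
python3 -m pendant '[[0.8,0,0,0,0],[0.8,0,0,0,0],[0.8,0,0,-0.003,0],[0.8,0,0,-0.02,0],[0.8,0,0,-0.04,0],[1,0.04,0.01,-0.03,0],[1,0.05,0.01,0,0],[1,0.015,0.01,0,0]]' ; python3 -m pendant '[[1,0,0,0,0],[1,0,0,0,0]]'; python3 - <<'E'
from h import *
im,c=look("small_tin_centre",.016,"w10.png")
print(env.get_state()["tcp_pos"])
blob(im,c,(0,0,90),(180,60,255),.032)
print("tray tin");blob(im,c,(0,0,90),(180,60,255),.040)
E
```

```text
clock: 25.78
tcp_pos: [0.4033, 0.2352, 0.1292]
orientation: [-0.001, 0.003, 1.0, -0.0]
wrist_force: [0.3, -0.4, -0.7]
finger_gap: 0.0853
grip_force: 0.0
clock: 26.02
tcp_pos: [0.4075, 0.2353, 0.129]
orientation: [0.001, 0.003, 1.0, 0.0]
wrist_force: [-0.1, -0.7, -0.9]
finger_gap: 0.0853
grip_force: 0.0
small_tin_centre 0.56 [259. 185.] [0.4025 0.2339] tool shift [ 0.005  -0.0014]
[0.40742314 0.23503121 0.12873352]
blob px [427. 365.] minAreaRect [array([0.5994, 0.4058]), array([0.0806, 0.0445]), np.float64(33.0202)] circ ((0.5930919647216797, 0.41642284393310547), 0.04095451533794403)
blob px [228. 293.] minAreaRect [array([0.4997, 0.2018]), array([0.0634, 0.0661]), np.float64(4.8201)] circ ((0.5054069757461548, 0.20157009363174438), 0.03978928551077843)
blob px [372. 256.] minAreaRect [array([0.4632, 0.3355]), array([0.0519, 0.0129]), np.float64(29.3153)] circ ((0.4651723802089691, 0.33194848895072937), 0.026108015328645706)
blob px [149. 255.] minAreaRect [array([0.4614, 0.1336]), array([0.013 , 0.0533]), np.float64(58.4664)] circ ((0.4633028507232666, 0.13678765296936035), 0.02678
[... 711 characters left out ...]
)
blob px [372. 256.] minAreaRect [array([0.4588, 0.3318]), array([0.05  , 0.0125]), np.float64(29.3153)] circ ((0.46070969104766846, 0.3284595012664795), 0.025170359760522842)
blob px [149. 255.] minAreaRect [array([0.4571, 0.1373]), array([0.0126, 0.0514]), np.float64(58.4664)] circ ((0.4589075446128845, 0.14033472537994385), 0.025819698348641396)
blob px [379. 164.] minAreaRect [array([0.3806, 0.3287]), array([0.0492, 0.0489]), np.float64(48.9898)] circ ((0.3804666996002197, 0.32845237851142883), 0.025450624525547028)
blob px [266. 103.] minAreaRect [array([0.3322, 0.2905]), array([0.4879, 0.221 ]), np.float64(67.8668)] circ ((0.4054641127586365, 0.26070573925971985), 0.24595695734024048)
```

View pics/w10.png

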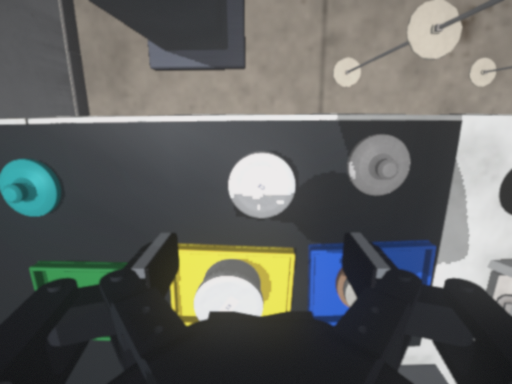

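```bash
python3 - <<'E'
from h import *
im=cv2.imread("pics/w10.png");g=im[:,:,2].astype(int)
print(g[185,220:305:1].tolist()); print(g[140:226,262].tolist())
c=camT("wrist")
for u in [(262,185),(228,185),(296,185),(262,152),(262,218)]: print(u,px2w("wrist",u,.032,c).round(4))
E
```

```text
[76, 76, 77, 76, 77, 77, 83, 116, 179, 225, 236, 237, 237, 237, 237, 237, 237, 236, 236, 236, 236, 237, 237, 237, 237, 237, 237, 237, 237, 237, 237, 237, 237, 237, 237, 237, 236, 232, 221, 207, 204, 217, 225, 228, 231, 235, 237, 237, 237, 237, 237, 237, 237, 237, 237, 237, 237, 237, 237, 237, 237, 237, 237, 237, 237, 237, 237, 237, 236, 236, 235, 235, 233, 227, 203, 144, 87, 66, 66, 69, 68, 65, 62, 61, 61]
[82, 84, 83, 84, 83, 83, 83, 83, 83, 84, 91, 111, 153, 204, 230, 236, 237, 237, 237, 237, 236, 235, 234, 234, 234, 235, 236, 237, 237, 237, 237, 237, 237, 237, 237, 237, 237, 237, 237, 237, 237, 237, 237, 236, 231, 225, 222, 221, 216, 218, 231, 236, 236, 233, 228, 222, 213, 194, 183, 182, 182, 182, 181, 180, 180, 181, 183, 185, 185, 184, 183, 180, 176, 174, 173, 172, 166, 145, 103, 71, 67, 71, 74, 74, 74, 74]
(262, 185) [0.3981 0.236  0.032 ]
(228, 185) [0.3979 0.2077 0.032 ]
(296, 185) [0.3983 0.2642 0.032 ]
(262, 152) [0.3707 0.2361 0.032 ]
(262, 218) [0.4274 0.2358 0.032 ]
```

```bash
python3 -m pendant '[[1,0.009,0.0005,0.01,0],[1,0,0,0.04,0],[1,0,0,0.035,0],[1,0,0,0.015,0],[1,0,0,0,0],[1,0,0,0,0],[0.3,0,0,0,0],[-0.2,0,0,0,0]]' 30; python3 -m pendant '[[-0.2,0,0,0,0],[-0.2,0,0,0,0]]'
```

```text
clock: 27.12
tcp_pos: [0.3979, 0.236, 0.0299]
orientation: [0.001, 0.003, 1.0, 0.0]
wrist_force: [-3.8, -1.1, 11.4]
finger_gap: 0.0547
grip_force: 29.5
clock: 27.38
tcp_pos: [0.3978, 0.236, 0.03]
orientation: [0.001, 0.003, 1.0, 0.0]
wrist_force: [-1.6, -0.4, 5.6]
finger_gap: 0.0546
grip_force: 30.8
```

```bash
python3 -m pendant '[[-0.2,0,0,-0.03,0],[-0.2,0,0,-0.05,0],[-0.2,-0.01,0,-0.05,0],[-0.2,-0.05,-0.0155,0,0],[-0.2,-0.053,-0.016,0,0],[-0.2,0,0,0,0],[-0.2,0,0,0,0],[-0.2,0,0,0,0]]' ; python3 - <<'E'
from h import *
s=env.get_state();c=camT("wrist");im=shot("wrist","w11.png");print(s["tcp_pos"])
g=cv2.Canny(im,40,120)
z=s["tcp_pos"][2]
r=im[:,:,0].astype(int)
print(r[120:320:3,261].tolist())
for u in [(205,220),(261,150)]: print(px2w("wrist",u,.04,c))
E
```

```text
clock: 28.38
tcp_pos: [0.5086, 0.2038, 0.1588]
orientation: [-0.0, 0.003, 1.0, 0.0]
wrist_force: [-0.7, 0.3, -0.3]
finger_gap: 0.0546
grip_force: 32.3
[0.50862855 0.20376207 0.15884617]
[84, 84, 86, 86, 86, 86, 86, 117, 230, 229, 235, 231, 137, 228, 235, 234, 232, 235, 235, 235, 235, 235, 233, 193, 115, 116, 127, 191, 235, 235, 235, 234, 229, 229, 231, 231, 230, 225, 174, 174, 175, 176, 188, 189, 171, 162, 145, 183, 186, 171, 169, 169, 169, 168, 167, 168, 170, 169, 166, 164, 164, 102, 94, 92, 91, 78, 39]
[0.53870312 0.15055491 0.04      ]
[0.47286376 0.20404262 0.04      ]
```

View pics/w11.png

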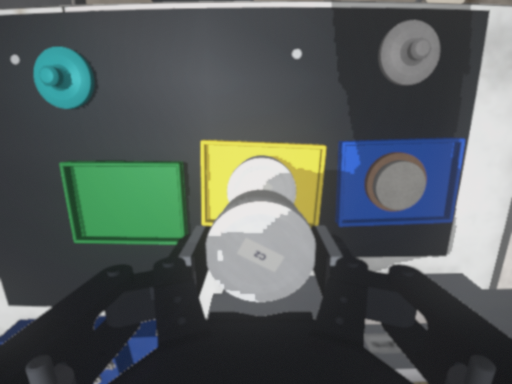

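```bash
python3 - <<'E'
from h import *
im=cv2.imread("pics/w11.png");c=camT("wrist");t=np.array(env.get_state()["tcp_pos"]);print(t)
h=cv2.cvtColor(im,cv2.COLOR_BGR2HSV)
print(h[182,218:240,1].tolist(),h[182,285:306,1].tolist(),h[150:166,262,1].tolist())
print(im[250,198:218,1].tolist(),im[250,306:324,1].tolist(),im[192:212,262,1].tolist(),im[292:310,262,1].tolist())
for u in [(228,182),(296,182),(262,156.5)]: print(px2w("wrist",u,.04,c).round(4))
z=t[2]+.002
for u in [(207,250),(316,250),(262,201),(262,302)]: print(px2w("wrist",u,z,c).round(4))
E
```

```text
[0.50873695 0.20385423 0.15895786]
[148, 149, 149, 148, 148, 148, 148, 147, 141, 113, 59, 16, 5, 3, 3, 3, 3, 2, 2, 1, 1, 1] [3, 3, 4, 3, 3, 3, 1, 3, 7, 39, 98, 144, 155, 158, 157, 157, 158, 158, 158, 159, 158] [147, 147, 146, 145, 136, 97, 34, 7, 5, 4, 3, 3, 3, 3, 3, 2]
[46, 44, 47, 47, 47, 48, 56, 82, 124, 156, 169, 169, 170, 170, 170, 170, 171, 173, 176, 187] [174, 173, 173, 173, 173, 171, 170, 163, 141, 103, 65, 47, 44, 43, 41, 42, 40, 42] [115, 114, 114, 115, 117, 121, 126, 132, 148, 188, 223, 232, 233, 233, 233, 233, 233, 233, 233, 233] [170, 168, 167, 167, 167, 166, 165, 165, 166, 157, 130, 104, 96, 96, 96, 95, 96, 95]
[0.502  0.1739 0.04  ]
[0.5023 0.2359 0.04  ]
[0.4788 0.205  0.04  ]
[0.5072 0.1769 0.161 ]
[0.5075 0.2308 0.161 ]
[0.4819 0.2042 0.161 ]
[0.5376 0.204  0.161 ]
```

```bash
python3 -m pendant '[[-0.2,-0.001,0.001,0.03,0],[-0.2,0,0,0.03,0],[-0.2,0,0,0.015,0],[-0.2,0,0,0.008,0],[-0.2,0,0,0.003,0],[-0.2,0,0,0,0],[-0.2,0,0,0,0]]' ; python3 -m pendant '[[-0.2,0,0,0.0015,0],[-0.2,0,0,0,0]]'
```

```text
clock: 29.3
tcp_pos: [0.5116, 0.2046, 0.0737]
orientation: [0.001, 0.003, 1.0, 0.0]
wrist_force: [-0.4, -0.1, -0.5]
finger_gap: 0.0544
grip_force: 32.3
clock: 29.55
tcp_pos: [0.511, 0.2044, 0.0715]
orientation: [0.0, 0.003, 1.0, 0.0]
wrist_force: [0.7, -0.2, 0.1]
finger_gap: 0.0543
grip_force: 32.3
```

```bash
python3 -m pendant '[[-0.2,0,0,0.001,0],[-0.2,0,0,0,0]]'; python3 -m pendant '[[-0.2,0,0,0.0006,0],[-0.2,0,0,0,0]]'
```

```text
clock: 29.8
tcp_pos: [0.5109, 0.2045, 0.0703]
orientation: [-0.0, 0.003, 1.0, 0.0]
wrist_force: [-0.8, -0.1, -0.2]
finger_gap: 0.0539
grip_force: 32.3
clock: 30.05
tcp_pos: [0.5109, 0.2044, 0.0697]
orientation: [-0.0, 0.003, 1.0, 0.0]
wrist_force: [0.4, -0.1, -0.5]
finger_gap: 0.0543
grip_force: 32.3
```

```bash
python3 -m pendant '[[-0.2,0,0,0.0006,0],[-0.2,0,0,0,0]]'; python3 -m pendant '[[-0.2,0,0,0.0004,0],[-0.2,0,0,0,0]]'
```

```text
clock: 30.3
tcp_pos: [0.511, 0.2045, 0.0696]
orientation: [0.0, 0.003, 1.0, 0.0]
wrist_force: [-1.8, -1.4, 3.9]
finger_gap: 0.0545
grip_force: 32.6
clock: 30.55
tcp_pos: [0.5111, 0.2045, 0.0696]
orientation: [0.0, 0.003, 1.0, 0.0]
wrist_force: [-2.3, -0.5, 7.0]
finger_gap: 0.0543
grip_force: 32.9
```

```bash
python3 -m pendant '[[0.6,0,0,0,0],[0.6,0,0,0,0],[0.6,0,0,-0.003,0],[0.6,0,0,-0.03,0],[0.6,0,0,-0.04,0],[1,0.04,0.04,0,0],[1,0.04,0.04,0,0],[1,0.047,0.05,0.01,0]]' ; python3 -m pendant '[[1,0,0,0.01,0],[1,0,0,0,0],[1,0,0,0,0]]'; python3 - <<'E'
from h import *
im,c=look("loading_cap_centre",.0145,"w12.png")
print(env.get_state()["tcp_pos"])
E
```

```text
clock: 31.55
tcp_pos: [0.3892, 0.3316, 0.1336]
orientation: [0.001, 0.004, 1.0, 0.001]
wrist_force: [0.4, 0.5, -0.3]
finger_gap: 0.0855
grip_force: 0.0
clock: 31.92
tcp_pos: [0.3906, 0.3296, 0.1229]
orientation: [0.0, 0.004, 1.0, 0.0]
wrist_force: [1.2, -0.2, 0.2]
finger_gap: 0.0853
grip_force: 0.0
loading_cap_centre 0.9 [275. 185.] [0.3842 0.3416] tool shift [0.0065 0.012 ]
[0.39078494 0.32958928 0.12308005]
```

View pics/w12.png

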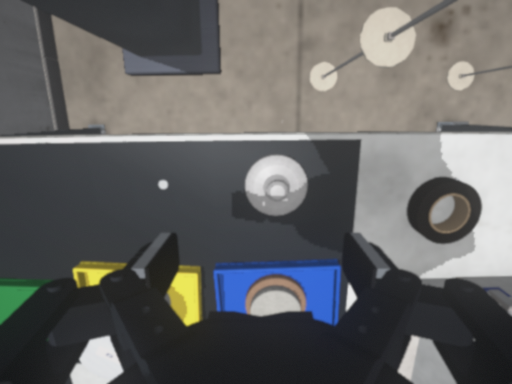

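```bash
python3 -m pendant '[[1,0.006,0.0135,0.01,0],[1,0,0,0.04,0],[1,0,0,0.028,0],[1,0,0,0.01,0],[0.2,0,0,0,0],[-0.2,0,0,0,0],[-0.4,0,0,0,0],[-0.6,0,0,0,0]]' 60; python3 -m pendant '[[-0.6,0,0,0,0],[-0.8,0,0,0,0],[-0.8,0,0,0,0],[-0.8,0,0,0,0]]'
```

```text
clock: 33.02
tcp_pos: [0.3842, 0.3441, 0.0357]
orientation: [0.001, 0.003, 1.0, 0.0]
wrist_force: [-0.3, -1.3, 3.7]
finger_gap: 0.0177
grip_force: 22.2
clock: 33.52
tcp_pos: [0.3842, 0.3442, 0.0359]
orientation: [0.001, 0.003, 1.0, 0.0]
wrist_force: [-0.5, -1.5, 7.1]
finger_gap: 0.0151
grip_force: 57.2
```

```bash
python3 -m pendant '[[-0.8,0,0,-0.002,0],[-0.8,0,0,-0.003,0],[-0.8,0,0,0,0],[-0.8,0,0,0,0]]'; python3 - <<'E'
from h import *
s=env.get_state();c=camT("wrist");im=shot("wrist","w13.png")
cv2.imwrite("pics/w13c.png",cv2.resize(im[110:330,160:380,::-1],None,fx=2.7,fy=2.7))
E
```

```text
clock: 34.02
tcp_pos: [0.3833, 0.3438, 0.0395]
orientation: [-0.0, 0.003, 1.0, -0.0]
wrist_force: [-0.1, 0.6, -3.2]
finger_gap: 0.0153
grip_force: 55.9
```

View pics/w13c.png

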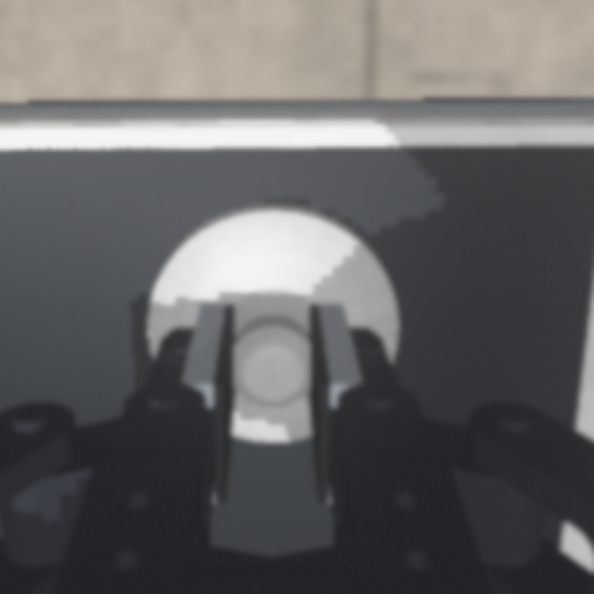

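```bash
python3 -m pendant '[[-0.8,0,0,-0.03,0],[-0.8,0,0,-0.05,0],[-0.8,0,-0.01,-0.035,0],[-0.8,-0.02,-0.05,0,0],[-0.8,-0.025,-0.055,0,0],[-0.8,-0.025,-0.055,0,0],[-0.8,-0.025,-0.055,0,0],[-0.8,-0.025,-0.04,0,0]]' ; python3 -m pendant '[[-0.8,-0.026,-0.017,0,0],[-0.8,0,0,0,0],[-0.8,0,0,0,0]]'; python3 - <<'E'
from h import *
s=env.get_state();print(s["tcp_pos"]);c=camT("wrist");im=shot("wrist","w14.png")
print(*rect("wrist",im,c,*G))
E
```

```text
clock: 35.08
tcp_pos: [0.5021, 0.0758, 0.1547]
orientation: [-0.0, 0.004, 1.0, 0.0]
wrist_force: [0.8, 0.5, -3.2]
finger_gap: 0.015
grip_force: 56.6
clock: 35.45
tcp_pos: [0.5268, 0.0611, 0.1543]
orientation: [-0.001, 0.003, 1.0, 0.0]
wrist_force: [-0.2, 0.5, -3.4]
finger_gap: 0.0154
grip_force: 56.4
[0.5267549  0.06107014 0.15425531]
[array([0.5303, 0.0607]), array([0.122 , 0.0871]), np.float64(89.5156)] [ 0.4862 -0.0005] [0.5742 0.122 ]
```

Over the green tray (centre about 0.530, 0.061); lower.

```bash
python3 -m pendant '[[-0.8,-0.003,0,0.03,0],[-0.8,0,0,0.04,0],[-0.8,0,0,0.025,0],[-0.8,0,0,0.012,0],[-0.8,0,0,0.004,0],[-0.8,0,0,0,0],[-0.8,0,0,0,0]]' ; python3 -m pendant '[[-0.8,0,0,0.0015,0],[-0.8,0,0,0,0]]'
```

```text
clock: 36.38
tcp_pos: [0.5315, 0.0609, 0.0449]
orientation: [0.001, 0.003, 1.0, 0.0]
wrist_force: [-0.6, 0.2, -3.6]
finger_gap: 0.0156
grip_force: 56.5
clock: 36.62
tcp_pos: [0.5308, 0.0608, 0.0425]
orientation: [0.0, 0.003, 1.0, 0.0]
wrist_force: [0.7, -0.5, -2.4]
finger_gap: 0.0151
grip_force: 56.5
```

```bash
python3 -m pendant '[[-0.8,0,0,0.0015,0],[-0.8,0,0,0,0]]' | sed -n '2p;4p'; python3 -m pendant '[[-0.8,0,0,0.001,0],[-0.8,0,0,0,0]]'| sed -n '2p;4p'; python3 -m pendant '[[-0.8,0,0,0.0006,0],[-0.8,0,0,0,0]]'| sed -n '2p;4p'
```

```text
tcp_pos: [0.5305, 0.0609, 0.0406]
wrist_force: [-0.4, 0.3, -3.5]
tcp_pos: [0.5305, 0.0609, 0.0396]
wrist_force: [-0.5, 0.9, -3.9]
tcp_pos: [0.5306, 0.0609, 0.0391]
wrist_force: [-0.2, 0.2, -3.9]
```

```bash
python3 -m pendant '[[-0.8,0,0,0.0006,0],[-0.8,0,0,0,0]]' | sed -n '2p;4p'; python3 -m pendant '[[-0.8,0,0,0.0005,0],[-0.8,0,0,0,0]]'| sed -n '2p;4p'
```

```text
tcp_pos: [0.5307, 0.061, 0.0389]
wrist_force: [-1.2, 0.4, 0.7]
tcp_pos: [0.5307, 0.061, 0.0389]
wrist_force: [-3.6, -0.1, 5.8]
```

```bash
python3 -m pendant '[[0,0,0,0,0],[0,0,0,0,0],[0,0,0,-0.003,0],[0,0,0,-0.03,0],[0,0,0,-0.05,0],[0,0.02,0,-0.055,0],[0,0.05,0.03,-0.03,0],[0,0.05,0.05,0,0]]' ; python3 -m pendant '[[0,0.04,0.055,0,0],[0,0,0.01,0,0],[0,0,0,0,0],[0,0,0,0,0]]'; python3 - <<'E'
from h import *
s=env.get_state();print(s["tcp_pos"]);im=shot("wrist","w15.png");b=shot("side","side1.png")
x=cv2.resize(im[130:384,:,::-1],(800,397))
y=b[95:290,170:330,::-1]; y=cv2.resize(y,(164,200))
cv2.imwrite("pics/f.png",np.vstack([x[:,:],np.hstack([y,cv2.resize(b[110:260,180:330,::-1],(200,200)),np.zeros((200,436,3),np.uint8)])]))
E
```

```text
clock: 38.88
tcp_pos: [0.4202, 0.1347, 0.2076]
orientation: [0.003, 0.005, 1.0, 0.001]
wrist_force: [0.2, 0.5, -0.4]
finger_gap: 0.043
grip_force: 0.0
clock: 39.38
tcp_pos: [0.3838, 0.1946, 0.2046]
orientation: [0.0, 0.004, 1.0, -0.0]
wrist_force: [0.4, 0.2, 0.3]
finger_gap: 0.0425
grip_force: 0.0
[0.38378209 0.19457775 0.20461015]
```

View pics/f.png

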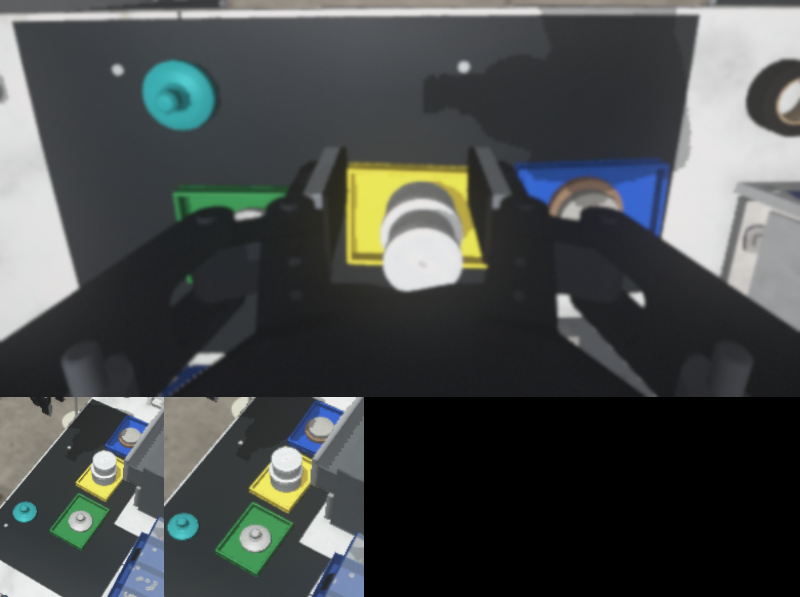

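The final view shows the stones stacked in blue, the tins stacked in yellow and the grey cap upright in green, with the robot clear of everything.

```bash
python3 -c "
from workcell import env
print(env.hand_in())"
```

```text
the job is handed in; nothing more can be done
None
```

The job is done and handed in at about 39 s: stones stacked in the blue tray, tins stacked in the yellow tray, grey steel cap upright in the green tray; during one failed grip the fingers slid over the small stone's top at about 35 N, but it looked undamaged.

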